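Let off the ratchet clamp and put the glued battery pack on charge

ROBOT

A 6-joint arm with a two-finger parallel gripper is mounted at the origin on the work surface. World frame = base frame: x ahead of the robot, y to its left, z up, the work surface at z = 0. Lengths are in m, angles in rad, forces in N, time in s.
With the tool pointing down it reaches from about 0.3 to 0.875 m from the base axis. Payload 6.4 kg.
Tool frame: the origin (TCP) lies midway between the tips of the shut fingers; the grasp point (between the pads) lies 19 mm behind it (grasp_offset is the distance from the TCP to the grasp point, in m); z points along the fingers, y is the line along which they close (so a half turn about z gives the same grasp; the last joint's range is limited). The gripper opens to 85 mm and grips with 20 to 120 N. Pads are 22 mm wide; open, the fingers measure 114 mm over their backs; the gripper's body (76 mm by 85 mm) begins 54 mm behind the grasp point. The pads swing forward as they close: fully open they stand 13 mm farther back than shut.
Start: joints at [1.136, 0.181, 1.607, -0, 1.354, -0.206], TCP at [0.13, 0.56, 0.231] pointing down, gripper open.
Joint ranges: [-2.99, 2.99], [-0.89, 2.07], [0.3, 2.58], [-1.14, 4.28], [0, 2.63], [-3.12, 3.12]. Speed limits (rad/s): [2.57, 2.57, 3.01, 3.14, 3.14, 3.14].

INTERFACE

Orientations are given as a unit quaternion [w, x, y, z].
In Python, from bench import * gives the robot as it stands. The module is installed in compiled form; this text tells all that it offers.
- The arm moves only by the tool servo_tool, never from a script. Its argument "commands" is text: rows parted by semicolons, each of 7 numbers parted by spaces: the turn, a rotation vector about the tool's x, y, z in rad, then the shift along the tool's x, y, z in mm, then the opening, from 0 (shut) to 1 (fully open). In form: wx wy wz dx dy dz claw; .... A call has 1 to 5 rows; each row shifts and turns the commanded pose from where the row before left it, along the tool's axes as they then stand; what a row does not reach is not made up. A row lasts 1/8 s, in which the tool goes at most 62.5 mm and 10.7 degrees, less where a joint would pass 70% of its speed; a pose out of reach is approached as far as the arm can. A call with a gripper value outside its range is refused whole. The fingers move at their own pace and stop on an object; the grip force is fixed at half the most. Time passes only in rows, so rows that do not move let the fingers close. It gives the time, the measured TCP pose, the force, the opening and the grip force at its end, in the units of the state.
- get_obs(): the state, without advancing time (a new reading comes with each control period).
- camera(name): name is "side" or "top"; returns the picture (420x560x3 uint8, blue, green, red); there is no depth.
- calibration(name): a dict with "fx", "fy", "cx", "cy" (pixels), "R" (3x3) and "t" (3): a world point X has camera coordinates R X + t. Camera axes: x right, y down, z forward; pixel columns grow to the right and rows downward; lengths in m; the calibration is good to about 2 mm. A picture is of the moment at which its call begins. calibration takes no time and is no camera call.
- hand_in(): hands the job in; it is judged then, once.
The state is a dict: "time_s": time; "q": joint angles; "dq": joint speeds; "joint_efforts": joint torques, N m; "eef_pos": TCP position; "eef_rot": TCP orientation; "wrist_force": force on the tool from outside, world axes, zero at the start; "torque": the same for the moment, N m; "opening": opening from 0.0 (shut) to 1.0 (fully open); "grasp_force": force on a finger pad.
Only numpy, scipy, OpenCV 4.12 (cv2) and the standard library are available. Lean on these libraries where they do the work, as an engineer would, in place of code of your own. Each camera call takes 0.05 s, during which the arm holds its last target. There are 200 camera calls.

TASK

The glue on the battery pack in the bench clamp has cured. Lift the sprung pawl off the ratchet wheel and hold it off until the jaw has backed fully off, then take the pack out and stand it gently and fully home in the free bay of the desk charger, neither dropped in nor rammed. Keep the pack upright all the way, and leave the other pack and the things on the desk where they are.

Things in the scene. Friction and masses are not known exactly. Their poses are not given: they have to be found in the camera images.
- clamp: Ratchet bench clamp, dark grey cast iron, fixed, base plate 250 x 120 x 12 mm. Origin: centre of its underside; x runs from the fixed jaw to the ratchet, z up. Along x (mm): fixed jaw -115 to -85, pack -85 to -45, pad -45 to -37, moving jaw -31 to -3, gear housing 28 to 92 (64 wide, top 48 above the desk). A pawl holds the ratchet wheel, and so the jaw, against a spring that opens it.
- clamp_bed (a point): Middle of the clamp's bed under the pack, 20 mm above the desk; axes as the clamp's. Jaws and pad are 54 mm wide (y -27 to 27) and stand to 78 mm above the desk, 2 mm above the pack's top; with the jaw back, the pad is about 19 mm from the pack, too little for a finger: in the clamp the pack can be gripped only by its two end faces (+y and -y).
- jaw (a joint): Travel of the moving jaw, m: 0 = clamped on the pack, 0.024 = fully backed off (towards the clamp's +x). With the pawl off the wheel a spring drives it back within half a second; if the pawl is let go earlier it drops into the next tooth and the jaw stops there.
- wheel_axis (a point): Ratchet wheel, steel, on a vertical axis on top of the gear housing: diameter 64 mm over the saw teeth, 8 mm thick, from 50 to 58 mm above the desk; this point is on its axis at its upper face, at x 60, y 0 in the clamp's frame. On it stands a black hand knob, diameter 30 mm, top 84 mm above the desk.
- pawl (a joint): Swing of the pawl about its pivot, rad: 0 = in the ratchet teeth, positive = off the wheel (counter-clockwise from above), stop at 0.45. The nose is clear of the teeth from about 0.12. A spring turns it back when let go. Moved at the peg it needs 2 to 5 N.
- pawl_peg (a point): Grip point on the pawl's finger peg: upright round steel pin, diameter 10 mm, from 58 to 92 mm above the desk; the point is on its axis, 78 mm above the desk. It stands on the free end of the pawl, beside the wheel, at first at x 46, y -44 mm in the clamp's frame. Pawl bar and wheel below it reach to 58 mm. To free the wheel, move it away from the wheel, at first towards the clamp's -y.
- pawl_pivot (a point): Vertical axis of the pawl's pivot, 54 mm above the desk, at x 102, y -33 mm in the clamp's frame; axes as the clamp's. The peg swings about it on a radius of 57 mm.
- pack_mid (a point): Centre of the battery pack to be put on charge: dark grey block, 40 mm (x) by 60 mm (y) by 56 mm high (z), 0.18 to 0.36 kg, a pale seam round the middle of its thickness, pale labels on its broad faces (+x, -x). At the start it stands contacts down in the clamp, x along the clamp's x, its centre 28 mm above the bed.
- charger: Two-bay desk charger, black, fixed, 96 mm (x) by 153 mm (y); origin at the centre of its underside, z up. Bays side by side at y +36 mm (free) and y -36 mm (holds the other pack). Grey upright cheeks 7 mm thick at y -72, 0 and 72, 44 mm deep in x, reach 70 mm above the desk, the last 10 mm tapered as a lead-in.
- bay (a point): Middle of the free bay's floor, 16 mm above the desk; axes as the charger's. The bay is 65 mm long in y between the cheeks, 48 mm in x between lips 4 mm high. The pack stands with its 60 mm side along y, either way round, home with its centre 28 mm above this point. The cheeks end 2 mm below its top and leave no room for fingers at its ends: hold it there by the broad faces.
- spare_mid (a point): Centre of the other pack, same kind and size, standing in the charger's other bay. To be left alone.
- mouse: Black computer mouse, 106 (x) x 58 x 34 mm, loose on the desk. Origin: centre of its underside. To be left alone.
- calculator: Blue-grey pocket calculator, 75 (x) x 130 (y) x 16 mm, loose on the desk. Origin: centre of its underside. To be left alone.
- screwdriver: Black-handled screwdriver, 160 mm long (x, handle at -x), 26 mm thick, loose on the desk. Origin: under its middle, on the desk. To be left alone. Between it and the mouse, in the middle between clamp and charger, about 130 mm of desk is clear.
Things that resemble listed ones, but are neither listed nor needed, are in the scene too. What is shaped like the part that bears pack_mid but blue or red is not meant. Leave any yellow look-alike of the charger alone.

How it is judged:
By the outcome, as a careful person would: the job done as asked, in the order asked, and still so for the second after the job is handed in, with the robot touching nothing.
It also fails if it takes over 72 s, if anything falls off the work surface, if the arm or the gripper's body presses on something with over 40 N, if the wrist force passes 120 N, or if a joint passes its speed limit or range.

## Working session

There is one attempt and no reset: what is moved stays moved. The work goes in short steps, Python scripts to look and compute and a tool call to move; the robot and the scene stay as the last step left them, time stands still between calls to the robot, and variables do not carry over. Pictures are saved under pics/ and viewed, at most 10 in all, crops included, and the job is handed in when it is done.

Besides the shell and the picture viewer there is one more tool, called after "Request:" as name(argument=value, ...) on one line, values as JSON. servo_tool: Moves the arm, as the interface text tells. Its arguments: {"type":"object","properties":{"commands":{"type":"string"}},"required":["commands"]}

```bash
mkdir -p pics
python3 - <<'E'
from bench import *
import cv2,numpy as np
for n in("side","top"):
    im=camera(n);cv2.imwrite(f"pics/{n}0.png",im);c=calibration(n)
    R=np.array(c["R"]);print(n,c["fx"],c["cx"],c["cy"],(-R.T@np.array(c["t"])).round(3),R.round(3).tolist())
o=get_obs();print(o["time_s"],o["eef_pos"],o["eef_rot"],o["opening"])
E
```

```text
side 496.22763936572255 280.9788775749138 219.89697350586886 [ 0.122 -0.85   1.05 ] [[0.869, -0.495, -0.011], [-0.363, -0.622, -0.693], [0.337, 0.606, -0.721]]
top 546.0639431601767 285.8504883683426 216.10051091147625 [ 0.297 -0.061  1.277] [[0.04, -0.999, 0.003], [-0.978, -0.04, -0.205], [0.205, 0.005, -0.979]]
0.1 [0.13018119 0.55954965 0.2304742 ] [-2.53876012e-04  1.14141117e-01  9.93464213e-01 -7.72987809e-04] 0.9979350847349228
```

View pics/top0.png

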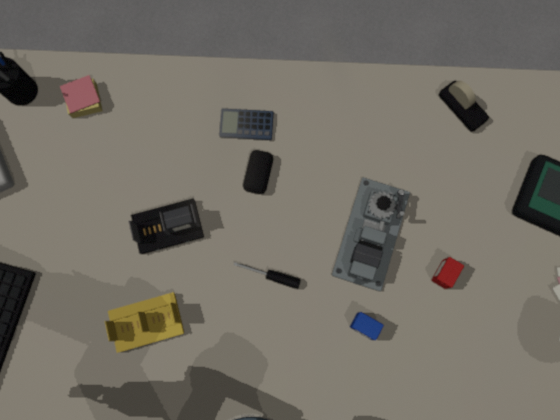

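View pics/side0.png

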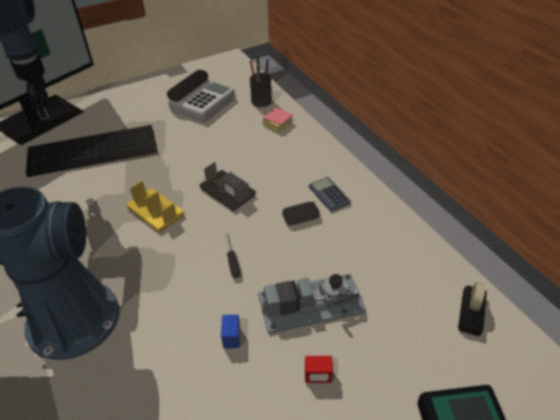

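Top view: the clamp is at (370,232) with the knob at (384,203), the dark pack in its jaws at about (367,254), and the peg to the right at about (403,196). The black charger is at (168,226): free bay with contacts on the left at (152,230), other pack at (180,218). The look-alikes are a yellow charger at (146,322), a blue block at (367,326) and a red block at (449,272). I'll confirm in one enlarged crop.

Run:
```python
import cv2,numpy as np
t=cv2.imread("pics/top0.png");s=cv2.imread("pics/side0.png")
def c(im,x,y,w,h):return cv2.resize(im[y:y+h,x:x+w],(400,300),interpolation=cv2.INTER_CUBIC)
def g(im): return np.clip(255*(im/255.)**0.6,0,255).astype(np.uint8)
cv2.imwrite("pics/crop1.png",g(np.vstack([np.hstack([c(t,300,173,160,120),c(t,115,184,107,80)]),np.hstack([c(s,250,258,128,96),c(s,185,150,90,67)])])))
```

```text
(no output)
```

View pics/crop1.png

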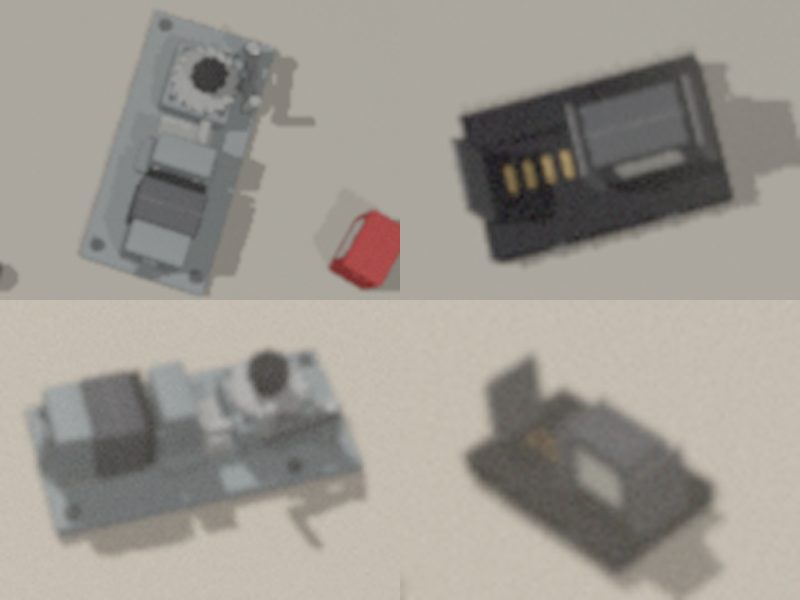

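The crop confirms it. The dark grey pack with the pale seam is in the clamp, and the black charger's free bay, with its gold contacts, is on its world-left (+y) side. Next I'll measure.

```bash
cat > h.py <<'E'
import cv2,numpy as np
from bench import *
C={n:{k:np.array(v) for k,v in calibration(n).items()} for n in("side","top")}
def ray(n,p):
    c=C[n];d=c["R"].T@np.array([(p[0]-c["cx"])/c["fx"],(p[1]-c["cy"])/c["fy"],1]);return -c["R"].T@c["t"],d
def onz(n,p,z):
    o,d=ray(n,p);return o+d*(z-o[2])/d[2]
def proj(n,X):
    c=C[n];q=c["R"]@np.array(X)+c["t"];return np.array([c["fx"]*q[0]/q[2]+c["cx"],c["fy"]*q[1]/q[2]+c["cy"]])
def tri(ps,pt):
    (o1,d1),(o2,d2)=ray("side",ps),ray("top",pt)
    s=np.linalg.lstsq(np.c_[d1,-d2],o2-o1,rcond=None)[0];a,b=o1+d1*s[0],o2+d2*s[1];return (a+b)/2,np.linalg.norm(a-b)
def blob(m,x,y,w,h,k=1):
    z=np.zeros_like(m);z[y:y+h,x:x+w]=m[y:y+h,x:x+w]
    cs=sorted(cv2.findContours(z.astype(np.uint8),cv2.RETR_EXTERNAL,cv2.CHAIN_APPROX_NONE)[0],key=cv2.contourArea,reverse=True);return cs[:k]
E
python3 - <<'E'
from h import *
t=cv2.imread("pics/top0.png");s=cv2.imread("pics/side0.png")
for n,im,rc,rk,rq,rb in(("top",t,(310,165,120,135),(374,195,20,18),(345,238,45,35),(120,190,95,70)),("side",s,(250,265,120,75),(325,270,25,22),(265,280,45,35),(190,155,75,60))):
    f=im.astype(int);br=f[...,0]-f[...,2];g=f.max(2)
    print(n,"desk",np.median(im.reshape(-1,3),0))
    for nm,m,r in(("clamp",(br>-8)&(g>60),rc),("knob",g<60,rk),("darkpack",(g<85),rq),("charger",g<95,rb),("gold",(br<-25)&(g<200)&(g>75),(140,222,25,16) if n=="top" else (210,175,20,16))):
        for c in blob(m,*r):
            M=cv2.moments(c);A=cv2.contourArea(c)
            if A<4:continue
            print(nm,A,(round(M['m10']/M['m00'],1),round(M['m01']/M['m00'],1)),cv2.boxPoints(cv2.minAreaRect(c)).round(1).tolist(),"hull",cv2.approxPolyDP(cv2.convexHull(c),2,True)[:,0].tolist())
E
```

```text
top desk [114. 125. 131.]
clamp 5223.5 (370.8, 234.1) [[330.6000061035156, 275.8999938964844], [361.20001220703125, 176.39999389648438], [411.6000061035156, 191.89999389648438], [381.0, 291.3999938964844]] hull [[409, 192], [381, 290], [332, 275], [363, 177]]
knob 148.0 (383.6, 202.7) [[374.70001220703125, 206.89999389648438], [379.1000061035156, 193.6999969482422], [392.6000061035156, 198.1999969482422], [388.20001220703125, 211.39999389648438]] hull [[381, 196], [386, 196], [391, 201], [385, 210], [379, 208], [376, 203]]
darkpack 999.5 (371.4, 253.9) [[347.0, 238.0], [389.0, 238.0], [389.0, 272.0], [347.0, 272.0]] hull [[389, 238], [387, 272], [347, 272], [353, 238]]
charger 3192.5 (170.9, 225.7) [[126.19999694824219, 215.1999969482422], [209.1999969482422, 193.0], [220.3000030517578, 234.8000030517578], [137.3000030517578, 256.8999938964844]] hull [[214, 211], [214, 228], [209, 237], [148, 254], [140, 253], [133, 240], [129, 223], [131, 214], [191, 198]]
gold 8.0 (159.1, 226.9) [[158.0, 224.0], [160.0, 224.0], [160.0, 230.0], [158.0, 230.0]] hull [[158, 224], [160, 230]]
side desk
[... 203 characters left out ...]
 [[350, 275], [363, 304], [363, 312], [268, 331], [259, 293], [265, 286], [304, 278]]
knob 112.5 (335.6, 281.3) [[330.0, 275.0], [341.0, 275.0], [341.0, 288.0], [330.0, 288.0]] hull [[337, 275], [341, 278], [341, 283], [337, 288], [333, 288], [330, 279]]
darkpack 985.5 (288.9, 301.0) [[265.0, 281.0], [309.0, 281.0], [309.0, 314.0], [265.0, 314.0]] hull [[309, 296], [309, 314], [265, 314], [265, 301], [277, 284], [293, 281]]
charger 1382.5 (226.5, 188.5) [[194.10000610351562, 185.39999389648438], [211.1999969482422, 159.8000030517578], [258.0, 191.0], [240.89999389648438, 216.60000610351562]] hull [[205, 169], [214, 163], [247, 184], [254, 191], [254, 197], [235, 211], [202, 190], [200, 184]]
```

Run:
```python
from h import *
np.set_printoptions(precision=4,suppress=True)
def rigid(L,W):
    L=np.array(L)[:,:2];W=np.array(W)[:,:2];l0,w0=L.mean(0),W.mean(0)
    a=(L-l0);b=(W-w0);th=np.arctan2((a[:,0]*b[:,1]-a[:,1]*b[:,0]).sum(),(a*b).sum())
    R=np.array([[np.cos(th),-np.sin(th)],[np.sin(th),np.cos(th)]]);t=w0-R@l0
    return th,R,t,(W-(L@R.T+t))*1000
# clamp
pix=[(363,177),(409.5,191.8),(381.3,290.7),(332,275)]
W=[onz("top",p,.012) for p in pix];W=np.array(W);print(W[:,:2],np.linalg.norm(W-np.roll(W,-1,0),axis=1))
L=[(.125,.06),(.125,-.06),(-.125,-.06),(-.125,.06)]
th,R,t,r=rigid(L,W);print("clamp",th,t,"\n",r)
def cl(x,y,z):return np.r_[R@[x,y]+t,z]
for nm,l,z in(("knobtop",(.06,0),.084),("pegtop",(.046,-.044),.092),("pivot",(.102,-.033),.058),("packtop",(-.065,0),.076),("bed",(-.065,0),.02)):
    X=cl(*l,z);print(nm,X,"top",proj("top",X),"side",proj("side",X))
print("knob tri",tri((336,280),(383.6,202.7)), "exp",cl(.06,0,.08))
# charger
T=lambda x,y:((x-400)/3.738+115,y/3.738+184)
sp=[T(578,105),T(685,80),T(693,142),T(590,172)]
W=np.array([onz("top",p,.072) for p in sp]);print("spare",W.mean(0),np.linalg.norm(W-np.roll(W,-1,0),axis=1))
L2=[(.02,-.006),(.02,-.066),(-.02,-.066),(-.02,-.006)];print(rigid(L2,W))
bp=[T(460,115),T(695,55),T(733,200),T(497,262)]
for z in(0,.016):
    W=np.array([onz("top",p,z) for p in bp]);print(np.linalg.norm(W-np.roll(W,-1,0),axis=1),*rigid([(.048,.0765),(.048,-.0765),(-.048,-.0765),(-.048,.0765)],W)[::2])
S=lambda x,y:((x-400)/4.444+185,(y-300)/4.478+150)
th,R,t,r=rigid(L2,W)
t4=cv2.imread("pics/top0.png");s4=cv2.imread("pics/side0.png")
up=lambda im,x,y,w,h,k,g:np.clip(255*(cv2.resize(im[y:y+h,x:x+w],(400,300) ,interpolation=cv2.INTER_LANCZOS4)/255.)**g,0,255).astype(np.uint8)
cv2.imwrite("pics/crop2.png",np.vstack([np.hstack([up(t4,376,185,40,30,0,.7),up(t4,120,190,88,66,0,.45)]),np.hstack([up(s4,310,268,64,48,0,.7),up(s4,192,158,72,54,0,.5)])]))
```

```text
[[ 0.6661 -0.2357]
 [ 0.6339 -0.3472]
 [ 0.3961 -0.2809]
 [ 0.4276 -0.1666]] [0.1161 0.2469 0.1185 0.2482]
clamp -0.2766336574245581 [ 0.5309 -0.2576] 
 [[-1.5145 -1.6577]
 [-0.8711  2.2163]
 [ 1.8337  0.3035]
 [ 0.5519 -0.8621]]
knobtop [ 0.5887 -0.274   0.084 ] top [384.2053 202.0411] side [334.8318 278.5861]
pegtop [ 0.5632 -0.3125  0.092 ] top [402.1477 213.062 ] side [335.2282 292.2777]
pivot [ 0.6201 -0.3172  0.058 ] top [400.985  192.1436] side [354.8412 292.2335]
packtop [ 0.4684 -0.2398  0.076 ] top [367.961  255.0511] side [284.8218 290.9622]
bed [ 0.4684 -0.2398  0.02  ] top [364.3216 258.3315] side [284.9362 304.3071]
knob tri (array([ 0.5905, -0.2744,  0.0768]), np.float64(0.0033027568318675818)) exp [ 0.5887 -0.274   0.08  ]
spare [0.5371 0.1874 0.072 ] [0.0659 0.0388 0.0638 0.0421]
(np.float64(0.2831721955083003), array([[ 0.9602, -0.2794],
       [ 0.2794,  0.9602]]), array([0.527, 0.222]), array([[-0.2039,  1.8813],
       [ 1.135 , -3.8306],
       [ 1.5656, -0.3635],
       [-2.4968,  2.3128]]))
[0.1539 0.0984 0.1525 0.0989] 0.30958623267298424 [0.5292 0.226 ]
[0.1519 0.0971 0.1506 0.0976] 0.30958623267298435 [0.5263 0.2224]
```

View pics/crop2.png

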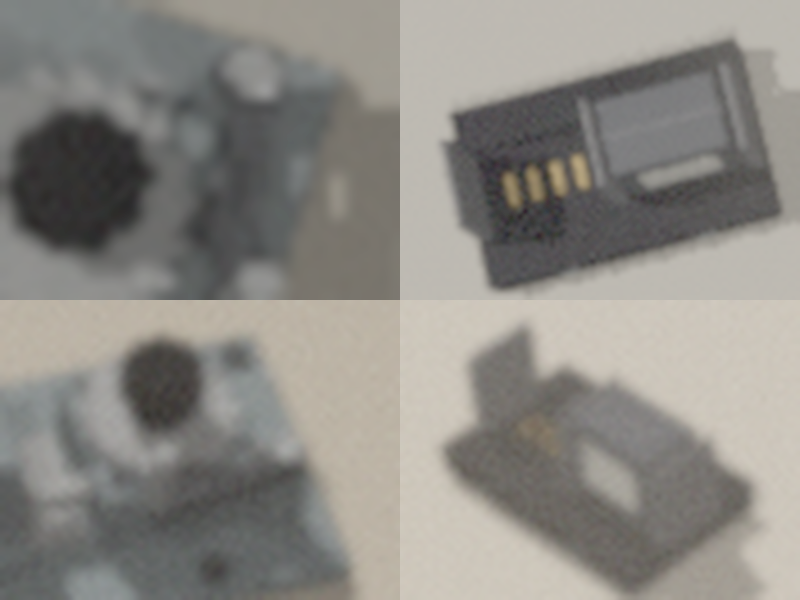

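Top panel: the peg top is at about (402,213) and the pivot at (401,192), both as the clamp pose predicts. The charger corners, gold contacts and left cheek are clear in both views. Next I'll triangulate the heights.

Run:
```python
from h import *
np.set_printoptions(precision=4,suppress=True)
T=lambda x,y:((x-400)/4.545+120,y/4.545+190)
S=lambda x,y:((x-400)/5.556+192,(y-300)/5.556+158)
# base corners: +x+y ,+x-y,-x-y,-x+y : top ; side
for nm,a,b in(("-x-y",(780,213),(632,595)),("-x+y",(495,290),(445,450)),("+x-y",(737,38),(752,485)),("cheek+y,-x top",(463,235),(470,355)),("cheek+y,+x top",(443,145),(527,325)),("spare -x+y",(610,175),(578,435)),("contacts",(549,180),(540,434))):
    print(nm,*tri(S(*b),T(*a)))
for z in(.0,.016): print("contacts",onz("top",T(549,180),z))
# pack in clamp height: top corners -y side  (crop1)
T1=lambda x,y:(x/2.5+300,y/2.5+173); S1=lambda x,y:(x/3.125+250,(y-300)/3.125+258)
print("pack -y,fixedjaw",*tri(S1(97,415),T1(198,238))); print("pack -y,+x",*tri(S1(140,405),T1(207,190)))
print("peg top?",*tri((335.2,292.3),(402,213.0)))
th=.303;c,s=np.cos(th),np.sin(th);R=np.array([[c,-s],[s,c]]);t=np.array([.5265,.2225])
for nm,l,z in(("bay",(0,.036),.016),("cheektop +x",(.022,.0755),.07),("cheektop -x",(-.022,.0755),.07),("midcheek",(0,0),.07),("sparetop",(0,-.036),.072),("b--",(-.048,-.0765),.016),("b-+",(-.048,.0765),.016),("b--0",(-.048,-.0765),0)):
    X=np.r_[R@l+t,z];p=proj("top",X);q=proj("side",X)
    print(nm,X,"crop top",((p-[120,190])*4.545+[400,0]).round(0),"crop side",((q-[192,158])*5.556+[400,300]).round(0))
```

```text
-x-y [ 0.5082  0.1385 -0.0015] 0.0024984442467216508
-x+y [0.4604 0.2781 0.0164] 0.0043655195756498455
+x-y [0.5963 0.1646 0.0172] 0.001855780365250074
cheek+y,-x top [0.4817 0.2802 0.0742] 0.009011084847496362
cheek+y,+x top [0.5254 0.2976 0.0654] 0.004120335606916391
spare -x+y [0.5169 0.2171 0.049 ] 0.004859657208407947
contacts [0.5132 0.2547 0.0239] 0.0038070697938675496
contacts [0.5193 0.2603 0.    ]
contacts [0.5165 0.2563 0.016 ]
pack -y,fixedjaw [ 0.4412 -0.2614  0.1038] 0.008773170959171921
pack -y,+x [ 0.4793 -0.2683  0.1002] 0.0005120507842731598
peg top? [ 0.5634 -0.3122  0.0915] 0.00010562069422928969
bay [0.5158 0.2569 0.016 ] crop top [548. 181.] crop side [547. 440.]
cheektop +x [0.525  0.3011 0.07  ] crop top [435. 140.] crop side [519. 316.]
cheektop -x [0.483 0.288 0.07 ] crop top [453. 224.] crop side [459. 354.]
midcheek [0.5265 0.2225 0.07  ] crop top [593. 143.] crop side [582. 395.]
sparetop [0.5372 0.1881 0.072 ] crop top [663. 124.] crop side [627. 422.]
b-- [0.5035 0.1352 0.016 ] crop top [782. 214.] crop side [622. 579.]
b-+ [0.4579 0.2812 0.016 ] crop top [490. 291.] crop side [435. 450.]
b--0 [0.5035 0.1352 0.    ] crop top [786. 219.] crop side [624. 601.]
```

Charger yaw is about 0.303 and its centre (.5265,.2225); the base and cheeks triangulate to roughly 0, 16 and 70 mm as expected. I'll write a goal-to-tool-axes helper and check the pack's height at the same time.

```bash
cat >> h.py <<'E'
from scipy.spatial.transform import Rotation as Ro
CT,Ct=-.2766,np.array([.5309,-.2576]); HT,Ht=.303,np.array([.5265,.2225])
def fr(th,t,l,z):
    c,s=np.cos(th),np.sin(th);return np.r_[np.array([[c,-s],[s,c]])@l+t,z]
clamp=lambda x,y,z:fr(CT,Ct,[x,y],z)
chg=lambda x,y,z:fr(HT,Ht,[x,y],z)
def go(X,yaw=None):
    "remaining shift in the present tool axes (mm), and turn to bring tool y to world yaw with z down"
    o=get_obs();w,x,y,z=o["eef_rot"];R=Ro.from_quat([x,y,z,w])
    d=R.inv().apply(np.array(X)-o["eef_pos"])*1000
    m=R.as_matrix();ty=np.arctan2(m[1,1],m[0,1])
    s="shift "+str(d.round(1))
    if yaw is not None:
        G=Ro.from_matrix(np.c_[[np.sin(yaw),-np.cos(yaw),0],[np.cos(yaw),np.sin(yaw),0],[0,0,-1]])
        s+=" turn "+str((R.inv()*G).as_rotvec().round(3))+" then shift "+str((G.inv().apply(np.array(X)-o["eef_pos"])*1000).round(1))
    print(s,"| pos",o["eef_pos"].round(4),"t",round(o["time_s"],2),"F",np.round(o["wrist_force"],1),"op",round(o["opening"],3),"grip",round(o["grasp_force"],1),"yaw",round(ty,3))
def st():
    o=get_obs();print({k:np.round(o[k],4) for k in("time_s","eef_pos","opening","grasp_force","wrist_force")})
E
python3 - <<'E'
from h import *
np.set_printoptions(precision=4,suppress=True)
go(clamp(.046,-.045,.13),CT+np.pi/2)
t=cv2.imread("pics/top0.png");s=cv2.imread("pics/side0.png")
P=[]
for n,im,(x,y,w,h) in(("top",t,(335,225,64,48)),("side",s,(256,270,64,48))):
    k=400/w;c=cv2.resize(im[y:y+h,x:x+w],(400,300),interpolation=cv2.INTER_CUBIC);c=np.clip(255*(c/255.)**.6,0,255).astype(np.uint8)
    for l in[(-.085,-.03,.076),(-.085,.03,.076),(-.045,-.03,.076),(-.045,.03,.076)]:
        p=(proj(n,clamp(*l))-[x,y]+.5)*k;cv2.circle(c,tuple(int(v) for v in p),3,(0,0,255),1)
    P.append(c)
cv2.imwrite("pics/crop3.png",np.hstack(P))
E
```

```text
Traceback (most recent call last):
  File "h.py", line 29, in go
    G=Ro.from_matrix(np.c_[[np.sin(yaw),-np.cos(yaw),0],[np.cos(yaw),np.sin(yaw),0],[0,0,-1]])
  File "scipy/spatial/transform/_rotation.pyx", line 1143, in scipy.spatial.transform._rotation.Rotation.from_matrix
ValueError: Non-positive determinant (left-handed or null coordinate frame) in rotation matrix 0: [[ 0.962   0.2731  0.    ]
 [-0.2731  0.962   0.    ]
 [ 0.      0.     -1.    ]].
```

```bash
sed -i 's/np.c_\[\[np.sin(yaw),-np.cos(yaw),0\]/np.c_[[-np.sin(yaw),np.cos(yaw),0]/' h.py
python3 - <<'E'
from h import *
np.set_printoptions(precision=4,suppress=True)
go(clamp(.046,-.045,.13),CT+np.pi/2)
t=cv2.imread("pics/top0.png");s=cv2.imread("pics/side0.png")
P=[]
for n,im,(x,y,w,h) in(("top",t,(335,225,64,48)),("side",s,(256,270,64,48))):
    k=400/w;c=cv2.resize(im[y:y+h,x:x+w],(400,300),interpolation=cv2.INTER_CUBIC);c=np.clip(255*(c/255.)**.6,0,255).astype(np.uint8)
    for l in[(-.085,-.03,.076),(-.085,.03,.076),(-.045,-.03,.076),(-.045,.03,.076)]:
        p=(proj(n,clamp(*l))-[x,y]+.5)*k;cv2.circle(c,tuple(int(v) for v in p),3,(0,0,255),1)
    P.append(c)
cv2.imwrite("pics/crop3.png",np.hstack(P))
E
```

```text
shift [-619.4 -752.   101.5] turn [-0.002 -0.     0.048] then shift [-654.6 -721.7  100.5] | pos [0.1302 0.5595 0.2305] t 0.1 F [ 0.6 -0.1 -0.6] op 0.998 grip 0.0 yaw 1.342
```

View pics/crop3.png

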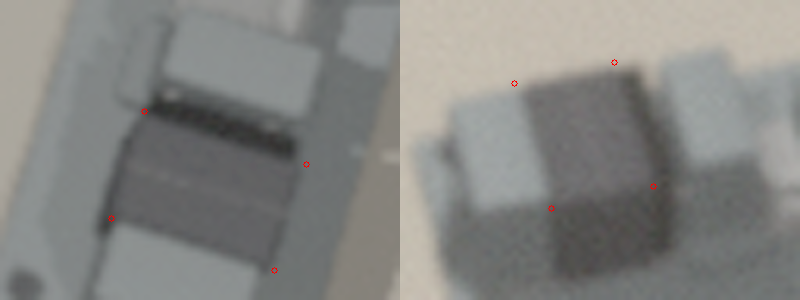

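The pack-top corners predicted at z = 76 mm fall on the seen pack top in both views to within about 1 px: top (144,110) to (275,270), side (515,83) to (653,186). Height and pose are good, so I'll move to the peg. Claw is at 0.25.

Request:
servo_tool(commands="0 0 0.048 0 0 0 0.25; 0 0 0 -33 -36 0 0.25; 0 0 0 -33 -36 0 0.25; 0 0 0 -33 -36 0 0.25; 0 0 0 -33 -36 0 0.25")

```text
time_s: 0.72
eef_pos: [0.2183, 0.3839, 0.2309]
eef_rot: [-0.0, 0.138, 0.99, -0.0]
wrist_force: [-0.2, -0.6, -0.8]
opening: 0.247
grasp_force: 0.0
```

Request:
servo_tool(commands="0 0 0 -33 -36 0 0.25; 0 0 0 -33 -36 0 0.25; 0 0 0 -33 -36 0 0.25; 0 0 0 -33 -36 0 0.25; 0 0 0 -33 -36 0 0.25")

```text
time_s: 1.35
eef_pos: [0.3278, 0.1657, 0.2312]
eef_rot: [0.0, 0.138, 0.99, 0.0]
wrist_force: [0.8, -0.2, -0.4]
opening: 0.252
grasp_force: 0.0
```

Request:
servo_tool(commands="0 0 0 -33 -36 0 0.25; 0 0 0 -33 -36 0 0.25; 0 0 0 -33 -36 0 0.25; 0 0 0 -33 -36 0 0.25; 0 0 0 -33 -36 0 0.25")

```text
time_s: 1.98
eef_pos: [0.4374, -0.0526, 0.2311]
eef_rot: [-0.0, 0.138, 0.99, 0.0]
wrist_force: [-0.3, 0.9, 1.2]
opening: 0.25
grasp_force: 0.0
```

Request:
servo_tool(commands="0 0 0 -33 -36 0 0.25; 0 0 0 -33 -36 0 0.25; 0 0 0 -33 -36 0 0.25; 0 0 0 -33 -36 0 0.25; 0 0 0 0 0 0 0.25")

```text
time_s: 2.6
eef_pos: [0.525, -0.2284, 0.2302]
eef_rot: [-0.001, 0.139, 0.99, 0.0]
wrist_force: [-0.9, 0.8, -0.0]
opening: 0.251
grasp_force: 0.0
```

```bash
python3 -c "
from h import *
go(clamp(.046,-.045,.13),CT+np.pi/2)"
```

```text
shift [-60.  -71.3 100.2] turn [-0.    -0.001 -0.003] then shift [-59.6 -71.5 100.2] | pos [ 0.525  -0.2284  0.2302] t 2.6 F [-0.9  0.8 -0. ] op 0.251 grip 0.0 yaw 1.291
```

Request:
servo_tool(commands="0 0 -0.003 -30 -36 0 0.25; 0 0 0 -30 -36 0 0.25; 0 0 0 0 0 40 0.25; 0 0 0 0 0 40 0.25; 0 0 0 0 0 20 0.25")

```text
time_s: 3.22
eef_pos: [0.5614, -0.3093, 0.1284]
eef_rot: [-0.002, 0.136, 0.991, 0.001]
wrist_force: [0.2, 0.1, 0.6]
opening: 0.247
grasp_force: 0.0
```

Run:
```python
from h import *
go(clamp(.046,-.045,.066),CT+np.pi/2)
P=[]
for n,(x,y,w,h) in(("top",(350,160,96,72)),("side",(280,230,96,72))):
    im=camera(n);c=cv2.resize(im[y:y+h,x:x+w],(400,300),interpolation=cv2.INTER_CUBIC);P.append(np.clip(255*(c/255.)**.6,0,255).astype(np.uint8))
cv2.imwrite("pics/peg1.png",np.hstack(P))
```

```text
shift [-2.8 -3.7 62.4] turn [ 0.002 -0.004  0.003] then shift [-2.6 -3.6 62.4] | pos [ 0.5614 -0.3093  0.1284] t 3.23 F [0.2 0.1 0.6] op 0.247 grip 0.0 yaw 1.297
```

View pics/peg1.png

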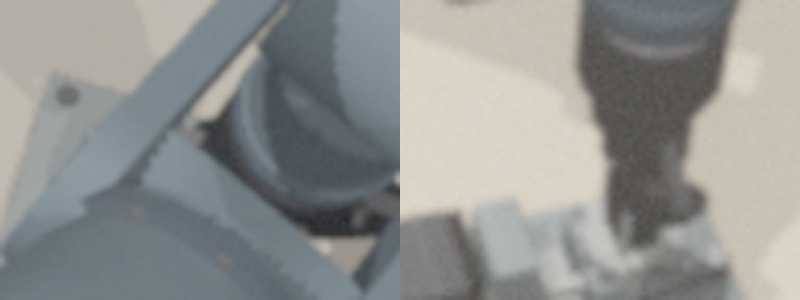

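The arm hides the peg from the top camera. The side view shows the fingers at (635,200) above the knob/peg area, as expected. I'll settle and re-centre before descending.

Request:
servo_tool(commands="0 0 0 0 -1 0 0.25; 0 0 0 0 0 0 0.25")

```text
time_s: 3.58
eef_pos: [0.5637, -0.3129, 0.1336]
eef_rot: [0.002, 0.136, 0.991, -0.001]
wrist_force: [-0.2, -0.3, 0.0]
opening: 0.252
grasp_force: 0.0
```

```bash
python3 -c "
from h import *
go(clamp(.046,-.045,.066),CT+np.pi/2)"
```

```text
shift [ 0.9 -0.6 67.6] turn [-0.001  0.003  0.003] then shift [ 0.7 -0.7 67.6] | pos [ 0.5637 -0.3129  0.1336] t 3.58 F [-0.2 -0.3  0. ] op 0.252 grip 0.0 yaw 1.297
```

Request:
servo_tool(commands="0 0 0.003 0.5 -0.5 12 0.25; 0 0 0 0 0 13 0.25; 0 0 0 0 0 13 0.25; 0 0 0 0 0 13 0.25; 0 0 0 0 0 13 0.25")

```text
time_s: 4.2
eef_pos: [0.5618, -0.3124, 0.066]
eef_rot: [-0.0, 0.138, 0.99, 0.0]
wrist_force: [0.7, -0.4, 0.0]
opening: 0.25
grasp_force: 0.0
```

Request:
servo_tool(commands="0 0 0 0 0 0 0.25; 0 0 0 0 0 0 0.15; 0 0 0 0 0 0 0.05; 0 0 0 0 0 0 0; 0 0 0 0 0 0 0")

```text
time_s: 4.82
eef_pos: [0.5623, -0.3124, 0.0676]
eef_rot: [0.0, 0.138, 0.99, 0.0]
wrist_force: [0.7, 1.4, -0.5]
opening: 0.09
grasp_force: 58.6
```

```bash
python3 -c "
from h import *
go(clamp(.046,-.045,.066),CT+np.pi/2)"
```

```text
shift [-0.8 -0.8  1.6] turn [ 0.     0.001 -0.   ] then shift [-0.8 -0.8  1.6] | pos [ 0.5623 -0.3124  0.0676] t 4.83 F [ 0.7  1.4 -0.5] op 0.09 grip 58.6 yaw 1.294
```

Request:
servo_tool(commands="0 0 0 -1.4 -5.5 0 0; 0 0 0 -1.9 -5.4 0 0; 0 0 0 -2.5 -5.2 0 0; 0 0 0 0 0 0 0; 0 0 0 0 0 0 0")

```text
time_s: 5.45
eef_pos: [0.5627, -0.3289, 0.0673]
eef_rot: [-0.001, 0.138, 0.99, 0.001]
wrist_force: [-2.4, 5.3, 4.0]
opening: 0.09
grasp_force: 59.6
```

Request:
servo_tool(commands="0 0 0 0 0 0 0; 0 0 0 0 0 0 0; 0 0 0 0 0 0 0; 0 0 0 0 0 0 0; 0 0 0 0 0 0 0")

```text
time_s: 6.08
eef_pos: [0.5626, -0.3288, 0.0673]
eef_rot: [-0.001, 0.138, 0.99, 0.001]
wrist_force: [-2.8, 5.5, 4.2]
opening: 0.087
grasp_force: 59.6
```

Run:
```python
from h import *
go(clamp(.0518,-.0601,.066),CT+np.pi/2)
P=[]
for n,(x,y,w,h) in(("top",(330,170,96,144)),("side",(250,220,96,144))):
    im=camera(n);c=cv2.resize(im[y:y+h,x:x+w],(400,600),interpolation=cv2.INTER_CUBIC);P.append(np.clip(255*(c/255.)**.6,0,255).astype(np.uint8))
cv2.imwrite("pics/peg2.png",np.hstack(P))
```

```text
shift [-1.8 -0.3  1.3] turn [ 0.001 -0.002  0.   ] then shift [-1.8 -0.3  1.3] | pos [ 0.5626 -0.3288  0.0673] t 6.08 F [-2.8  5.5  4.2] op 0.087 grip 59.6 yaw 1.294
```

View pics/peg2.png

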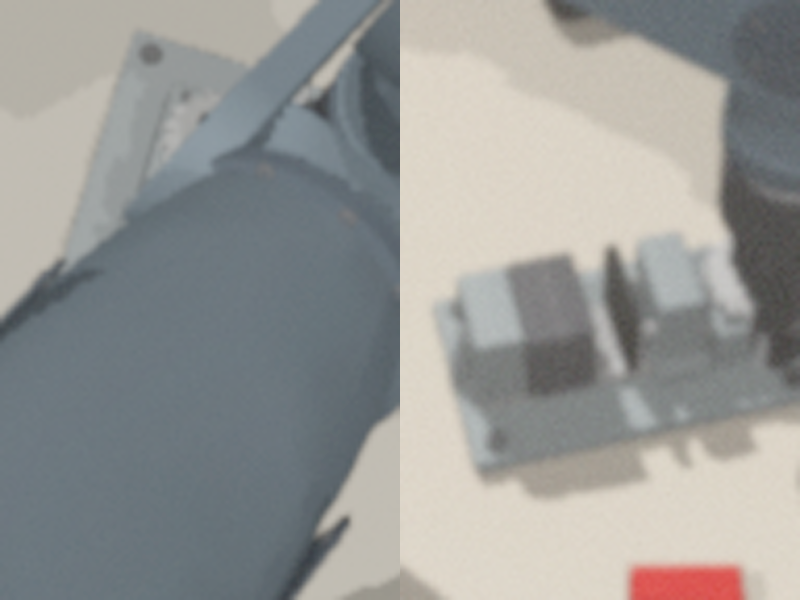

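The side view shows the pad (620,310) parted from the pack with a gap of about 19 mm, so the jaw is fully back. I'll ease the pawl back, release it, rise and go over the pack.

Request:
servo_tool(commands="0 0 0 2.5 5.2 0 0; 0 0 0 1.9 5.4 0 0; 0 0 0 1.4 5.5 0 0; 0 0 0 0 0 0 0.25; 0 0 0 0 0 0 0.25")

```text
time_s: 6.8
eef_pos: [0.5626, -0.313, 0.0676]
eef_rot: [0.001, 0.138, 0.99, -0.0]
wrist_force: [-0.0, -0.2, -0.1]
opening: 0.25
grasp_force: 0.0
```

Request:
servo_tool(commands="0 0 0 0 0 -10 0.25; 0 0 0 0 0 -25 0.25; 0 0 0 0 0 -35 0.25; 0 0 0 0 0 -30 0.6; 0 0 0 25 10 0 1")

```text
time_s: 7.42
eef_pos: [0.5433, -0.2985, 0.172]
eef_rot: [0.004, 0.138, 0.99, -0.002]
wrist_force: [-1.0, -0.3, 0.1]
opening: 0.662
grasp_force: 0.0
```

Request:
servo_tool(commands="0 0 0 30 12 0 1; 0 0 0 30 12 0 1; 0 0 0 25 10 0 1; 0 0 0 0 0 0 1; 0 0 0 0 0 0 1")

```text
time_s: 8.05
eef_pos: [0.4691, -0.241, 0.1683]
eef_rot: [0.001, 0.138, 0.99, -0.001]
wrist_force: [-0.2, 0.1, 0.7]
opening: 1.002
grasp_force: 0.0
```

```bash
python3 -c "
from h import *
go(clamp(-.065,0.0,.036),CT+np.pi/2)"
```

```text
shift [  1.3   1.1 132.3] turn [-0.001  0.002 -0.   ] then shift [  1.    0.9 132.3] | pos [ 0.4691 -0.241   0.1683] t 8.05 F [-0.2  0.1  0.7] op 1.002 grip 0.0 yaw 1.294
```

Request:
servo_tool(commands="0 0 0 1 1 25 1; 0 0 0 0 0 25 1; 0 0 0 0 0 20 1; 0 0 0 0 0 15 1; 0 0 0 0 0 15 1")

```text
time_s: 8.68
eef_pos: [0.4682, -0.2395, 0.0668]
eef_rot: [0.0, 0.138, 0.99, -0.0]
wrist_force: [-0.0, 0.6, 0.8]
opening: 1.0
grasp_force: 0.0
```

Request:
servo_tool(commands="0 0 0 0 0 12 1; 0 0 0 0 0 12 1; 0 0 0 0 0 8 1; 0 0 0 0 0 0 1; 0 0 0 0 0 0 0.85")

```text
time_s: 9.3
eef_pos: [0.4678, -0.2391, 0.0357]
eef_rot: [0.0, 0.138, 0.99, -0.0]
wrist_force: [0.5, -0.2, -0.0]
opening: 0.851
grasp_force: 0.0
```

Request:
servo_tool(commands="0 0 0 0 0 0 0.75; 0 0 0 0 0 0 0.68; 0 0 0 0 0 0 0.5; 0 0 0 0 0 0 0.3; 0 0 0 0 0 0 0.3")

```text
time_s: 9.93
eef_pos: [0.468, -0.2393, 0.036]
eef_rot: [0.001, 0.138, 0.99, -0.0]
wrist_force: [-1.1, 0.7, 6.5]
opening: 0.691
grasp_force: 65.6
```

```bash
python3 -c "
from h import *
go(clamp(-.065,0.0,.036),CT+np.pi/2)"
```

```text
shift [-0.5 -0.5  0. ] turn [-0.     0.001 -0.   ] then shift [-0.5 -0.5  0. ] | pos [ 0.468  -0.2393  0.036 ] t 9.93 F [-1.1  0.7  6.5] op 0.691 grip 65.6 yaw 1.294
```

Request:
servo_tool(commands="0 0 0 0 0 -3 0.3; 0 0 0 -0.5 0 -6 0.3; 0 0 0 -1 0 -12 0.3; 0 0 0 -1 0 -20 0.3; 0 0 0 0 0 -20 0.3")

```text
time_s: 10.55
eef_pos: [0.4691, -0.2391, 0.097]
eef_rot: [-0.001, 0.138, 0.99, 0.0]
wrist_force: [0.7, -0.5, -3.1]
opening: 0.695
grasp_force: 66.5
```

Run:
```python
from h import *
t=cv2.imread("pics/top0.png").astype(int);m=t.max(2)<75
for nm,r in(("mouse",(235,140,45,60)),("driver",(225,250,80,45))):
    c=blob(m,*r)[0];p=cv2.boxPoints(cv2.minAreaRect(c));print(nm,p.round().tolist(),[onz("top",q,.015)[:2].round(3).tolist() for q in p])
print("tip",onz("top",(236,262),.005).round(3))
for q in((264,225),(268,222),(255,228)):print(q,onz("top",q,0).round(3))
go([.46,.02,.1])
```

```text
mouse [[241.0, 190.0], [251.0, 148.0], [275.0, 154.0], [265.0, 195.0]] [[0.621, 0.054], [0.727, 0.037], [0.715, -0.022], [0.61, -0.004]]
driver [[264.0, 278.0], [268.0, 267.0], [302.0, 279.0], [298.0, 289.0]] [[0.415, -0.01], [0.439, -0.017], [0.416, -0.096], [0.392, -0.089]]
tip [0.45  0.058 0.005]
(264, 225) [ 0.541 -0.003  0.   ]
(268, 222) [ 0.549 -0.012  0.   ]
(255, 228) [0.533 0.018 0.   ]
shift [ 79.5 246.8  -2.7] | pos [ 0.4691 -0.2391  0.097 ] t 10.55 F [ 0.7 -0.5 -3.1] op 0.695 grip 66.5 yaw 1.294
```

Request:
servo_tool(commands="0 0 0 0 0 -20 0.3; 0 0 0 0 12 -10 0.3; 0 0 0 0 28 0 0.3; 0 0 0 0 38 0 0.3; 0 0 0 1 40 0 0.3")

```text
time_s: 11.18
eef_pos: [0.5007, -0.1239, 0.126]
eef_rot: [-0.001, 0.138, 0.99, 0.0]
wrist_force: [0.3, -0.9, -3.1]
opening: 0.695
grasp_force: 66.8
```

Request:
servo_tool(commands="0 0 0 1 40 0 0.3; 0 0 0 0 36 0 0.3; 0 0 0 0 25 0 0.3; 0 0 0 0 13 0 0.3; 0 0 0 0 0 0 0.3")

```text
time_s: 11.8
eef_pos: [0.531, -0.0151, 0.126]
eef_rot: [-0.0, 0.137, 0.991, -0.0]
wrist_force: [0.3, -0.3, -3.6]
opening: 0.696
grasp_force: 66.8
```

Request:
servo_tool(commands="0 0 0 0 0 12 0.3; 0 0 0 0 0 25 0.3; 0 0 0 0 0 25 0.3; 0 0 0 0 0 20 0.3; 0 0 0 0 0 10 0.3")

```text
time_s: 12.42
eef_pos: [0.53, -0.0166, 0.0324]
eef_rot: [-0.001, 0.139, 0.99, 0.0]
wrist_force: [-0.2, -0.1, -3.6]
opening: 0.696
grasp_force: 66.8
```

```bash
python3 -c "
from h import *
go([.53,-.015,.016],CT+np.pi/2)"
```

```text
shift [ 0.4  1.6 16.4] turn [-0.    -0.003 -0.002] then shift [ 0.4  1.6 16.4] | pos [ 0.53   -0.0166  0.0324] t 12.43 F [-0.2 -0.1 -3.6] op 0.696 grip 66.8 yaw 1.293
```

Request:
servo_tool(commands="0 0 0 0 0 6 0.3; 0 0 0 0 0 4 0.3; 0 0 0 0 0 2 0.3; 0 0 0 0 0 1 0.3; 0 0 0 0 0 0 0.3")

```text
time_s: 13.05
eef_pos: [0.5316, -0.0159, 0.0216]
eef_rot: [0.0, 0.138, 0.99, -0.0]
wrist_force: [-0.1, -0.0, -4.3]
opening: 0.691
grasp_force: 66.8
```

Request:
servo_tool(commands="0 0 0 0 0 1 0.3; 0 0 0 0 0 1 0.3; 0 0 0 0 0 0 0.3")

```text
time_s: 13.42
eef_pos: [0.5313, -0.0158, 0.0192]
eef_rot: [-0.0, 0.138, 0.99, 0.0]
wrist_force: [1.1, 0.4, -3.7]
opening: 0.69
grasp_force: 66.8
```

Request:
servo_tool(commands="0 0 0 0 0 1 0.3; 0 0 0 0 0 1 0.3; 0 0 0 0 0 0 0.3")

```text
time_s: 13.8
eef_pos: [0.5313, -0.0159, 0.0172]
eef_rot: [-0.0, 0.138, 0.99, 0.0]
wrist_force: [-0.5, -0.3, -4.2]
opening: 0.694
grasp_force: 66.8
```

Request:
servo_tool(commands="0 0 0 0 0 1 0.3; 0 0 0 0 0 0 0.3")

```text
time_s: 14.05
eef_pos: [0.5313, -0.0158, 0.0162]
eef_rot: [-0.0, 0.138, 0.99, 0.0]
wrist_force: [0.4, 0.1, -2.9]
opening: 0.693
grasp_force: 66.8
```

Request:
servo_tool(commands="0 0 0 0 0 0.7 0.3; 0 0 0 0 0 0 0.3")

```text
time_s: 14.3
eef_pos: [0.5314, -0.0159, 0.0161]
eef_rot: [-0.0, 0.138, 0.99, -0.0]
wrist_force: [-3.2, 1.0, 4.2]
opening: 0.69
grasp_force: 67.5
```

Request:
servo_tool(commands="0 0 0 0 0 0.7 0.3; 0 0 0 0 0 0 0.3")

```text
time_s: 14.55
eef_pos: [0.5315, -0.0159, 0.016]
eef_rot: [-0.0, 0.138, 0.99, -0.0]
wrist_force: [-5.9, 1.2, 11.8]
opening: 0.696
grasp_force: 68.6
```

Request:
servo_tool(commands="0 0 0 0 0 -1 0.72; 0 0 0 0 0 0 0.8; 0 0 0 0 0 0 0.9; 0 0 0 0 0 -5 1; 0 0 0 0 0 -15 1")

```text
time_s: 15.18
eef_pos: [0.5307, -0.0157, 0.0359]
eef_rot: [-0.001, 0.138, 0.99, 0.0]
wrist_force: [-1.0, -0.2, 0.2]
opening: 0.999
grasp_force: 0.0
```

Request:
servo_tool(commands="0 0 0 0 0 -30 1; 0 0 0 0 0 -40 1; 0 0 0.157 0 0 -15 0.85; 0 0 0.157 0 0 0 0.85; 0 0 0.157 0 0 0 0.85")

```text
time_s: 15.8
eef_pos: [0.532, -0.016, 0.1226]
eef_rot: [0.001, 0.368, 0.93, 0.0]
wrist_force: [0.4, 0.4, -0.1]
opening: 0.852
grasp_force: 0.0
```

Request:
servo_tool(commands="0 0 0.157 0 0 0 0.85; 0 0 0.157 0 0 0 0.85; 0 0 0.157 0 0 0 0.85; 0 0 0.157 0 0 0 0.85; 0 0 0.157 0 0 0 0.85")

```text
time_s: 16.42
eef_pos: [0.5317, -0.0159, 0.1221]
eef_rot: [0.001, 0.695, 0.719, 0.0]
wrist_force: [0.3, -0.4, -0.1]
opening: 0.852
grasp_force: 0.0
```

Request:
servo_tool(commands="0 0 0.157 0 0 0 0.85; 0 0 0.157 0 0 0 0.85; 0 0 0 0 0 0 0.85; 0 0 0 0 0 0 0.85")

```text
time_s: 16.92
eef_pos: [0.5316, -0.0159, 0.1215]
eef_rot: [0.0, 0.797, 0.604, 0.0]
wrist_force: [0.2, 0.2, 0.3]
opening: 0.85
grasp_force: 0.0
```

Run:
```python
from h import *
go([.5315,-.0159,.02],CT)
P=[]
for n,(x,y,w,h) in(("top",(210,150,128,96)),("side",(190,190,128,96))):
    im=camera(n);c=cv2.resize(im[y:y+h,x:x+w],(400,300),interpolation=cv2.INTER_CUBIC);P.append(np.clip(255*(c/255.)**.6,0,255).astype(np.uint8))
cv2.imwrite("pics/desk.png",np.hstack(P))
```

```text
shift [  0.   -0.2 101.5] turn [ 0.001 -0.     0.004] then shift [ 0.000e+00 -1.000e-01  1.015e+02] | pos [ 0.5316 -0.0159  0.1215] t 16.93 F [0.2 0.2 0.3] op 0.85 grip 0.0 yaw -0.273
```

View pics/desk.png

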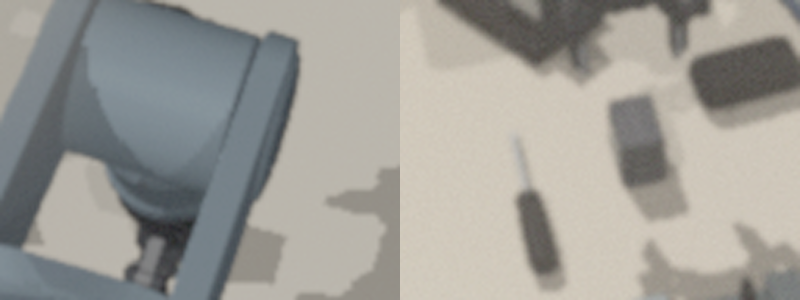

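The side view shows the pack standing upright and alone at (638,140), clear of mouse and screwdriver. I'll descend for the broad-face grip.

Request:
servo_tool(commands="0 0 0.004 0 0 20 0.85; 0 0 0 0 0 25 0.85; 0 0 0 0 0 20 0.85; 0 0 0 0 0 15 0.85; 0 0 0 0 0 12 0.85")

```text
time_s: 17.65
eef_pos: [0.5314, -0.0159, 0.0283]
eef_rot: [-0.0, 0.799, 0.602, -0.0]
wrist_force: [-0.6, -0.1, -0.4]
opening: 0.849
grasp_force: 0.0
```

Request:
servo_tool(commands="0 0 0 0 0 6 0.85; 0 0 0 0 0 3 0.85; 0 0 0 0 0 0 0.75; 0 0 0 0 0 0 0.6; 0 0 0 0 0 0 0.5")

```text
time_s: 18.27
eef_pos: [0.5321, -0.0161, 0.0205]
eef_rot: [0.001, 0.799, 0.602, 0.001]
wrist_force: [1.2, 0.3, -0.1]
opening: 0.501
grasp_force: 0.6
```

Request:
servo_tool(commands="0 0 0 0 0 0 0.42; 0 0 0 0 0 0 0.2; 0 0 0 0 0 0 0.1; 0 0 0 0 0 0 0.1")

```text
time_s: 18.77
eef_pos: [0.5324, -0.0162, 0.0207]
eef_rot: [0.001, 0.799, 0.601, 0.001]
wrist_force: [0.1, 0.3, 5.8]
opening: 0.459
grasp_force: 61.5
```

```bash
python3 -c "
from h import *
go(chg(0,.036,.13),HT)"
```

```text
shift [ 257.8  -91.2 -109.4] turn [ 0.002  0.001 -0.583] then shift [ 265.5   65.6 -109.3] | pos [ 0.5324 -0.0162  0.0207] t 18.77 F [0.1 0.3 5.8] op 0.459 grip 61.5 yaw -0.28
```

Request:
servo_tool(commands="0 0 0 0 0 -4 0.1; 0 0 0 0 0 -12 0.1; 0 0 0 0 0 -25 0.1; 0 0 0 0 0 -35 0.1; 0 0 0 0 0 -30 0.1")

```text
time_s: 19.4
eef_pos: [0.5309, -0.0158, 0.1272]
eef_rot: [-0.0, 0.799, 0.602, -0.0]
wrist_force: [0.6, 0.1, -3.5]
opening: 0.458
grasp_force: 60.9
```

Request:
servo_tool(commands="0 0 -0.1 0 0 -20 0.1; 0 0 -0.14 0 0 -10 0.1; 0 0 -0.14 0 0 0 0.1; 0 0 -0.14 0 0 0 0.1; 0 0 -0.063 0 0 0 0.1")

```text
time_s: 20.02
eef_pos: [0.5307, -0.0157, 0.1559]
eef_rot: [-0.001, 0.591, 0.807, -0.0]
wrist_force: [0.2, -1.3, -3.9]
opening: 0.46
grasp_force: 61.0
```

Request:
servo_tool(commands="0 0 0 12 3 0 0.1; 0 0 0 28 7 0 0.1; 0 0 0 38 9 0 0.1; 0 0 0 38 9 0 0.1; 0 0 0 38 10 0 0.1")

```text
time_s: 20.65
eef_pos: [0.5208, 0.1444, 0.1559]
eef_rot: [-0.0, 0.593, 0.805, -0.0]
wrist_force: [1.0, -0.6, -3.9]
opening: 0.458
grasp_force: 61.0
```

Request:
servo_tool(commands="0 0 0 38 10 0 0.1; 0 0 0 35 9 0 0.1; 0 0 0 25 6 0 0.1; 0 0 0 13 3 0 0.1; 0 0 0 0 0 0 0.1")

```text
time_s: 21.28
eef_pos: [0.5148, 0.2574, 0.1558]
eef_rot: [-0.0, 0.592, 0.806, -0.0]
wrist_force: [-0.5, -0.2, -3.4]
opening: 0.461
grasp_force: 61.0
```

Request:
servo_tool(commands="0 0 0 0 0 0 0.1; 0 0 0 0 0 0 0.1")

```text
time_s: 21.52
eef_pos: [0.5155, 0.2558, 0.1559]
eef_rot: [0.0, 0.593, 0.805, -0.0]
wrist_force: [-0.1, 0.9, -3.0]
opening: 0.463
grasp_force: 61.0
```

```bash
python3 -c "
from h import *
go(chg(0,.036,.0367),HT)"
```

```text
shift [  1.    0.5 119.2] turn [-0.     0.    -0.001] then shift [  0.9   0.5 119.2] | pos [0.5155 0.2558 0.1559] t 21.52 F [-0.1  0.9 -3. ] op 0.463 grip 61.0 yaw 0.302
```

Request:
servo_tool(commands="0 0 0 1 0.5 12 0.1; 0 0 0 0 0 18 0.1; 0 0 0 0 0 14 0.1; 0 0 0 0 0 8 0.1; 0 0 0 0 0 0 0.1")

```text
time_s: 22.15
eef_pos: [0.5149, 0.2577, 0.1028]
eef_rot: [-0.001, 0.592, 0.806, -0.001]
wrist_force: [-0.2, 0.6, -3.2]
opening: 0.461
grasp_force: 61.0
```

Request:
servo_tool(commands="0 0 0 0 0 0 0.1")

```text
time_s: 22.28
eef_pos: [0.5159, 0.258, 0.1043]
eef_rot: [0.0, 0.592, 0.806, 0.0]
wrist_force: [0.1, 0.3, -3.5]
opening: 0.46
grasp_force: 61.0
```

Run:
```python
from h import *
go(chg(0,.036,.0367),HT)
P=[]
o=get_obs()["eef_pos"];b=o[2]-.0207
for n,(x,y,w,h) in(("top",(120,180,96,72)),("side",(180,130,96,72))):
    im=camera(n);k=800/w;c=cv2.resize(im[y:y+h,x:x+w],(800,600),interpolation=cv2.INTER_CUBIC);c=np.clip(255*(c/255.)**.45,0,255).astype(np.uint8)
    D=lambda X,col:cv2.circle(c,tuple(int(v) for v in (proj(n,X)-[x,y]+.5)*k),3,col,1)
    for sx in(-1,1):
        for sy in(-1,1):
            for z in(b,b+.056):
                D(fr(HT,o[:2],[sx*.02,sy*.03],z),(0,0,255))
        for yc in(0,.072):
            for e in(-.0035,.0035):D(chg(sx*.022,yc+e,.06),(0,255,0))
    P.append(c)
cv2.imwrite("pics/hover.png",cv2.resize(np.vstack(P)[300:],(800,900))[:0] if 0 else np.hstack([cv2.resize(P[0],(300,225)),cv2.resize(P[1],(500,375))[:225]]) if 0 else P[1])
cv2.imwrite("pics/hover_top.png",P[0])
```

```text
shift [-1.  -0.6 67.6] turn [ 0.001  0.    -0.   ] then shift [-1.  -0.5 67.6] | pos [0.5159 0.258  0.1043] t 22.27 F [ 0.1  0.3 -3.5] op 0.46 grip 61.0 yaw 0.303
```

View pics/hover.png

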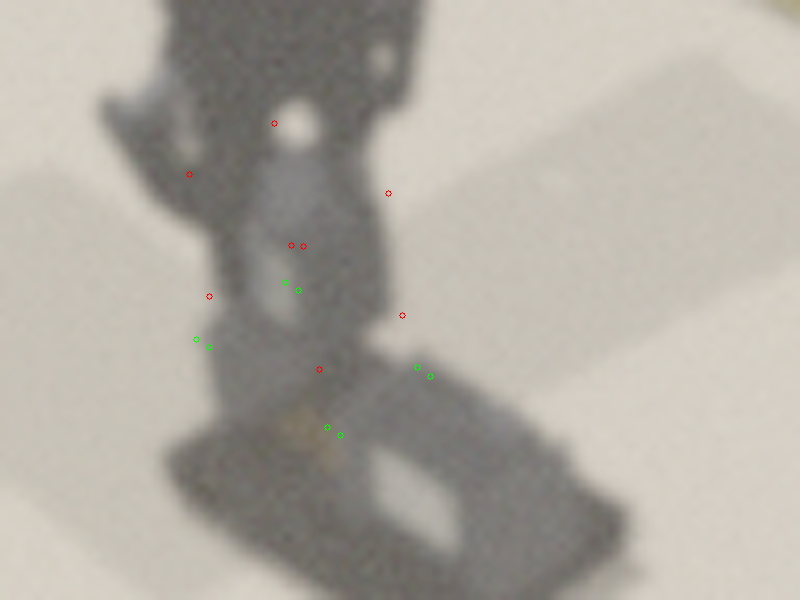

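Hover side view: the pack's right edge is at (388,300), predicted 402, and the free cheek's outer edge is at (211,340), predicted 196. Each is off by 1–2 camera px, in opposite directions, so the relative offset needs measuring in the same images. I'll make one composite.

```bash
cat > v.py <<'E'
from h import *
o=get_obs()["eef_pos"];b=o[2]-.0207
P=[]
for n,(x,y,w,h) in(("top",(120,180,96,72)),("side",(190,140,80,60))):
    for im,f in((camera(n),0),(cv2.imread(f"pics/{n}0.png"),1)):
        k=400/w;c=cv2.resize(im[y:y+h,x:x+w],(400,300),interpolation=cv2.INTER_CUBIC);c=np.clip(255*(c/130.)**.8,0,255).astype(np.uint8)
        D=lambda X,col:cv2.circle(c,tuple(int(v) for v in (proj(n,X)-[x,y]+.5)*k),1,col,-1)
        if f:
            for l in[(-.048,.0765),(.048,.0765),(.048,-.0765),(-.048,-.0765)]:D(chg(*l,.016),(0,0,255))
            for sx in(-1,1):
                for yy in(.0685,.0035,-.0035,-.0685):D(chg(sx*.022,yy,.06),(0,255,0))
                for yy in(.07,.002):D(chg(sx*.022,yy,.07),(255,255,0))
                for sy in(-1,1):D(chg(sx*.02,-.036+sy*.03,.072),(255,0,255))
        else:
            for sx in(-1,1):
                for sy in(-1,1):
                    for z in(b,b+.056):D(fr(HT,o[:2],[sx*.02,sy*.03],z),(0,0,255))
        P.append(c)
cv2.imwrite("pics/cmp.png",np.vstack([np.hstack(P[:2]),np.hstack(P[2:])]))
E
python3 v.py
```

```text
(no output)
```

View pics/cmp.png

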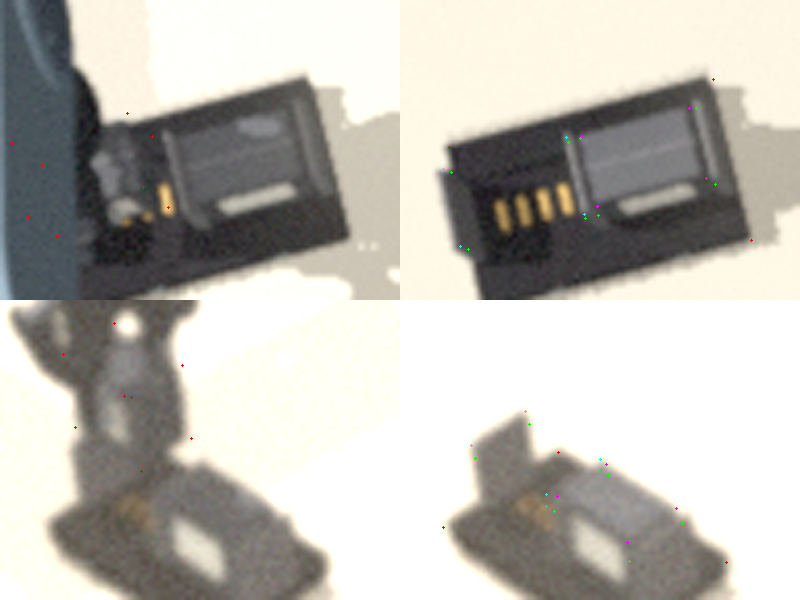

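The charger matches its predicted corners to about 1 px in both views, and the pack's edges agree to about 1 px in the hover. I'll descend with force checks and rely on the lead-in for the rest.

Request:
servo_tool(commands="0 0 0 -0.8 -0.5 4 0.1; 0 0 0 0 0 4 0.1; 0 0 0 0 0 3 0.1; 0 0 0 0 0 2 0.1; 0 0 0 0 0 0 0.1")

```text
time_s: 23.1
eef_pos: [0.5151, 0.2569, 0.0906]
eef_rot: [-0.0, 0.592, 0.806, -0.0]
wrist_force: [0.1, 0.4, -3.5]
opening: 0.459
grasp_force: 61.0
```

Request:
servo_tool(commands="0 0 0 0 0 2 0.1; 0 0 0 0 0 2 0.1; 0 0 0 0 0 2 0.1; 0 0 0 0 0 0 0.1")

```text
time_s: 23.6
eef_pos: [0.5151, 0.2569, 0.0846]
eef_rot: [-0.0, 0.592, 0.806, -0.0]
wrist_force: [-0.4, -0.4, -2.5]
opening: 0.465
grasp_force: 61.0
```

Request:
servo_tool(commands="0 0 0 0 0.5 2 0.1; 0 0 0 0 0 2 0.1; 0 0 0 0 0 2 0.1; 0 0 0 0 0 2 0.1; 0 0 0 0 0 0 0.1")

```text
time_s: 24.22
eef_pos: [0.5155, 0.257, 0.0766]
eef_rot: [-0.0, 0.592, 0.806, -0.0]
wrist_force: [-0.3, -0.2, -2.7]
opening: 0.461
grasp_force: 61.0
```

Request:
servo_tool(commands="0 0 0 0 0 3 0.1; 0 0 0 0 0 3 0.1; 0 0 0 0 0 3 0.1; 0 0 0 0 0 3 0.1; 0 0 0 0 0 0 0.1")

```text
time_s: 24.85
eef_pos: [0.5155, 0.257, 0.0645]
eef_rot: [-0.0, 0.592, 0.806, -0.0]
wrist_force: [-0.0, -0.4, -3.1]
opening: 0.46
grasp_force: 61.0
```

Request:
servo_tool(commands="0 0 0 0 0 3 0.1; 0 0 0 0 0 4 0.1; 0 0 0 0 0 4 0.1; 0 0 0 0 0 3 0.1; 0 0 0 0 0 0 0.1")

```text
time_s: 25.48
eef_pos: [0.5155, 0.257, 0.0505]
eef_rot: [-0.0, 0.592, 0.806, -0.0]
wrist_force: [0.5, -0.0, -4.1]
opening: 0.461
grasp_force: 61.0
```

Request:
servo_tool(commands="0 0 0 0 0 2 0.1; 0 0 0 0 0 2 0.1; 0 0 0 0 0 1.5 0.1; 0 0 0 0 0 1 0.1; 0 0 0 0 0 0 0.1")

```text
time_s: 26.1
eef_pos: [0.5157, 0.257, 0.0443]
eef_rot: [-0.0, 0.592, 0.806, -0.0]
wrist_force: [-0.0, 0.2, -3.2]
opening: 0.463
grasp_force: 61.0
```

Request:
servo_tool(commands="0 0 0 0 0 1 0.1; 0 0 0 0 0 1 0.1; 0 0 0 0 0 1 0.1; 0 0 0 0 0 0 0.1")

```text
time_s: 26.6
eef_pos: [0.5156, 0.2571, 0.0412]
eef_rot: [-0.0, 0.592, 0.806, -0.0]
wrist_force: [-0.6, -0.2, -3.3]
opening: 0.461
grasp_force: 61.0
```

Nothing at lip height (bottom now about 20.5 mm), so I'll continue in 1 mm steps.

Request:
servo_tool(commands="0 0 0 0 0 1 0.1; 0 0 0 0 0 1 0.1; 0 0 0 0 0 0 0.1")

```text
time_s: 26.98
eef_pos: [0.5157, 0.2571, 0.0393]
eef_rot: [-0.0, 0.592, 0.806, -0.0]
wrist_force: [0.3, -0.5, -3.8]
opening: 0.461
grasp_force: 61.0
```

Request:
servo_tool(commands="0 0 0 0 0 1 0.1; 0 0 0 0 0 0 0.1")

```text
time_s: 27.22
eef_pos: [0.5157, 0.2571, 0.0383]
eef_rot: [-0.0, 0.592, 0.806, -0.0]
wrist_force: [-0.2, -0.0, -3.6]
opening: 0.461
grasp_force: 61.0
```

Request:
servo_tool(commands="0 0 0 0 0 0.8 0.1; 0 0 0 0 0 0 0.1")

```text
time_s: 27.48
eef_pos: [0.5157, 0.2571, 0.0375]
eef_rot: [-0.0, 0.592, 0.806, -0.0]
wrist_force: [0.1, -0.4, -3.4]
opening: 0.459
grasp_force: 61.0
```

Request:
servo_tool(commands="0 0 0 0 0 0.7 0.1; 0 0 0 0 0 0 0.1")

```text
time_s: 27.72
eef_pos: [0.5156, 0.2571, 0.0368]
eef_rot: [-0.0, 0.592, 0.806, -0.0]
wrist_force: [0.1, 0.2, -4.3]
opening: 0.464
grasp_force: 61.0
```

Request:
servo_tool(commands="0 0 0 0 0 0.5 0.1; 0 0 0 0 0 0 0.1")

```text
time_s: 27.98
eef_pos: [0.5158, 0.2571, 0.0367]
eef_rot: [0.0, 0.592, 0.806, -0.0]
wrist_force: [-2.2, -0.7, 0.1]
opening: 0.46
grasp_force: 61.6
```

Contact at TCP 36.7 mm, exactly home height. A touch more, then release.

Request:
servo_tool(commands="0 0 0 0 0 0.4 0.1; 0 0 0 0 0 0 0.1")

```text
time_s: 28.22
eef_pos: [0.5158, 0.2571, 0.0367]
eef_rot: [0.0, 0.592, 0.806, -0.0]
wrist_force: [-3.7, -1.6, 5.8]
opening: 0.458
grasp_force: 62.2
```

Request:
servo_tool(commands="0 0 0 0 0 -0.5 0.48; 0 0 0 0 0 0 0.52; 0 0 0 0 0 0 0.6; 0 0 0 0 0 0 0.7; 0 0 0 0 0 0 0.7")

```text
time_s: 28.85
eef_pos: [0.5158, 0.2571, 0.0365]
eef_rot: [-0.0, 0.592, 0.806, 0.0]
wrist_force: [0.7, 0.0, -0.5]
opening: 0.703
grasp_force: 0.0
```

Request:
servo_tool(commands="0 0 0 0 0 -5 0.7; 0 0 0 0 0 -15 0.7; 0 0 0 0 0 -30 0.7; 0 0 0 0 0 -40 0.7; 0 0 0 0 0 -40 0.7")

```text
time_s: 29.48
eef_pos: [0.5158, 0.2571, 0.1689]
eef_rot: [0.0, 0.592, 0.806, 0.0]
wrist_force: [0.7, 0.3, -0.0]
opening: 0.703
grasp_force: 0.0
```

Request:
servo_tool(commands="0 0 0 0 -35 -20 0.7; 0 0 0 0 -45 0 0.7; 0 0 0 0 -45 0 0.7; 0 0 0 0 -25 0 0.7; 0 0 0 0 0 0 0.7")

```text
time_s: 30.1
eef_pos: [0.3718, 0.2122, 0.1876]
eef_rot: [0.001, 0.592, 0.806, 0.001]
wrist_force: [0.4, 0.4, 0.4]
opening: 0.701
grasp_force: 0.0
```

Run:
```python
from h import *
st()
im={n:camera(n) for n in("top","side")}
t0=cv2.imread("pics/top0.png");s0=cv2.imread("pics/side0.png")
# bay: pack top expected, dark-grey face brightness & seam; neighbours unchanged
for n in im:
    X=[chg(a,b,.072) for a,b in((0.01,.036),(-.01,.036),(0.01,-.036),(-.01,-.036))]
    print(n,[np.median(im[n][int(p[1])-1:int(p[1])+2,int(p[0])-1:int(p[0])+2].reshape(-1,3),0).tolist() for p in (proj(n,x) for x in X)])
d=np.abs(im["side"].astype(int)-s0).max(2)
for nm,(x,y,w,h) in(("spare",(232,180,22,25)),("mouse",(280,200,42,25)),("driver",(222,232,22,48)),("calc",(305,175,48,38))):print(nm,np.median(d[y:y+h,x:x+w]),np.percentile(d[y:y+h,x:x+w],95))
# pack label centroid in free bay relative to spare's label
for n in im:
    m=(im[n].min(2)>95)
    for l in((-.02,.036),(-.02,-.036)):
        p=proj(n,chg(*l,.044)).astype(int);w=im[n][p[1]-6:p[1]+7,p[0]-8:p[0]+9].max(2);k=w>w.min()*.5+w.max()*.5;ys,xs=np.nonzero(k);print(n,l,p,"label",(xs.mean()+p[0]-8).round(1),(ys.mean()+p[1]-6).round(1),k.sum())
```

```text
{'time_s': np.float64(30.1), 'eef_pos': array([0.3718, 0.2122, 0.1876]), 'opening': np.float64(0.7009), 'grasp_force': np.float64(0.0), 'wrist_force': array([0.3975, 0.4453, 0.3586])}
top [[51.0, 50.0, 49.0], [52.0, 51.0, 51.0], [58.0, 57.0, 57.0], [60.0, 60.0, 59.0]]
side [[68.0, 71.0, 74.0], [61.0, 63.0, 64.0], [69.0, 71.0, 73.0], [68.0, 68.0, 71.0]]
spare 4.0 9.0
mouse 5.0 11.0
driver 9.0 60.0
calc 7.0 11.0
top (-0.02, 0.036) [151 235] label 150.3 233.4 143
top (-0.02, -0.036) [182 227] label 181.0 224.9 116
side (-0.02, 0.036) [212 179] label 210.8 178.8 53
side (-0.02, -0.036) [228 190] label 229.4 189.6 71
```

The numbers show the pack seated beside the spare, with both tops the same grey and both labels level. The spare, mouse and calculator are unchanged. The screwdriver patch differs only at its upper end (95th percentile 60, median 9). That is probably the arm's shadow, since no move came near it. Handing in.

```bash
python3 -c "
from bench import *
print(hand_in())"
```

```text
the job is handed in; nothing more can be done
None
```

The job is handed in at about 30 s: the pawl was held off until the jaw was fully back, and the pack now stands fully home and released in the charger's free bay. Contact came at exactly the home height. The spare pack, mouse and calculator measured unmoved; the screwdriver check was muddied, probably by the arm's shadow, but no move came near it.

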